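# Shut and lock the irrigation controller's cover

### The job

The hinged cover of the grey irrigation controller case stands ajar and its quarter-turn fastener is unlocked. With a fingertip in the fastener's slot, press the cover down until it is fully shut and, still holding it down, turn the fastener clockwise (seen from above) to its stop so that the cover stays locked; then move clear. Do not lift the cover further open, and leave the flower pot and the small meter beside the case where they stand.

Things in the scene. Friction and masses are not known exactly. Their poses are not given: they have to be found in the camera images.
- case: Grey plastic box fixed to the table, 150 mm (its x) by 220 mm (its y) by 75 mm high, cover hinged at its +y end (robot's left). Origin: centre of its underside; z up. With the cover shut, the fastener's axis stands at x = 0, y = -50 mm in this frame and the slot floor at z = 83 mm.
- hinge (a point): Middle of the cover's hinge line, at x = 0, y = +105 mm, z = 75 mm of the case; its x axis runs along the hinge line. With the cover shut, the fastener's axis is 155 mm from it towards the case's -y and the slot floor 8 mm above it.
- cover (a joint): Cover angle in rad: 0 = fully shut, grows as its -y end rises. Starts ajar at 0.10 to 0.30, held by friction. A spring resists shutting (about 4 N at the fastener) and lifts it to about 0.1 if let go unlocked. Once locked it rises about 0.015 when let go (play of the lock).
- fastener (a joint): Fastener angle in rad, clockwise positive from above: 0 = unlocked (slot points to the hinge), 1.571 = locked, at its stop (slot parallel to the hinge line). Starts at 0 to 0.35, stays by friction, turns with 0.06 N m. Its tongue passes under a ledge in the case only while the cover is held fully shut; if turned beforehand the cover cannot shut.
- slot (a point): Centre of the slot's floor, on the axis of the metal fastener disc (84 mm across). x along the slot (both ends alike), z out of the cover; moves with cover and fastener. The slot, 36 mm wide, 14 mm deep, 84 mm long, lies between two aluminium half-moon blocks; a shut pair of fingertips fits in.
- slot_mouth (a point): On the fastener's axis 14 mm above the slot floor, level with the top of the half-moons and of the fixed grey ring round them (104 mm outside), which closes the slot's ends. To turn the fastener, fingertips in the slot about 20 mm off the axis go round it on a circle, bearing on the slot's side wall; allow for their play in the slot.
- pot: Loose bystander: terracotta-coloured flower pot, 68 mm wide, 58 mm high, standing on the table close to one end of the case. Origin: centre of its underside.
- meter: Loose bystander: small white temperature meter, 42 x 62 mm, 58 mm high, standing on the table close to one end of the case. Origin: centre of its underside.

How it is judged:
On the way, in this order (a step that is already met when the one before it is completed fails the run):
1. the cover is pressed shut while the fastener is still unlocked (value of joint cover below 0.03 rad and value of joint fastener below 0.8 rad), for 0.1 s.
2. the fastener is turned to its stop with the cover held shut (value of joint cover below 0.035 rad and value of joint fastener above 1.4 rad), for 0.1 s.
At the end, for the whole second after the job is handed in: The cover stays shut by its lock alone (within 0.035 rad) with the fastener within about 10 degrees of its locked stop (above 1.4 rad), at rest, and the pot and the meter within 20 mm of where they stood (all of step 2 and velocity of joint cover between -0.05 and 0.05 rad/s and distance of each of pot, meter from where it was at the start of the episode below 0.02 m); the robot touches nothing.
It fails at once if the cover is lifted further open (beyond 0.4 rad) (value of joint cover above 0.4 rad).
It fails at once if the pot or the meter is moved or lifted (more than 20 mm) (distance of any of pot, meter from where it was at the start of the episode above 0.02 m).
It also fails if it takes over 40 s, if anything falls off the work surface, if the arm or the gripper's body presses on something with over 40 N, if the wrist force passes 120 N, or if a joint passes its speed limit or range.

### The arm

A 7-joint arm with a two-finger parallel gripper is mounted at the origin on the work surface; the furniture and walls round the work are solid. World frame = base frame: x ahead of the robot, y to its left, z up, the work surface at z = 0. Lengths are in m, angles in rad, forces in N, time in s.
With the tool pointing down it reaches from about 0.4 to 0.85 m from the base axis. Payload 6.9 kg.
Tool frame: the origin (TCP) lies at the very end of the fingers, on their centre line; the grasp point (between the pads) lies env.pinch_z behind it (env.pinch_z is the distance from the TCP to the grasp point, in m); z points along the fingers, y is the line along which they close (so a half turn about z gives the same grasp; the last joint's range is limited). The gripper opens to 85 mm and grips with 20 to 120 N. Pads are 22 mm wide; open, the fingers measure 114 mm over their backs; the gripper's body (76 mm by 85 mm) begins 54 mm behind the grasp point. The pads swing forward as they close: fully open they stand 13 mm farther back than shut.
Start: joints at [1.224, 0.507, -0.238, 1.5, 0.126, 1.149, -0.155], TCP at [0.273, -0.562, 0.231] pointing down, gripper open.
Joint ranges: [-3.08, 3.08], [-0.24, 2.05], [-1.43, 1.35], [0, 2.5], [-1.52, 4.66], [0.17, 1.96], [-2.89, 2.89]. Speed limits (rad/s): [2.39, 2.39, 3.14, 3.14, 3.14, 3.14, 3.14].

### API

Orientations are given as a unit quaternion [w, x, y, z].
In Python, from cell import env gives the robot as it stands. Calls block until the motion is done:
- env.move_pose(position, orientation): joint-space move of the TCP to a pose.
- env.move_straight(position, orientation=None, v=0.15): straight line of the TCP; orientation=None keeps the orientation; v is the mean speed in m/s.
- env.move_j(angles): joint-space move.
- env.set_gripper(opening): finger opening in m; the grip force is fixed at half the most; returns when the fingers have stopped.
- env.wait(seconds).
- env.solve_ik(position, orientation): joint angles nearest the present ones, or None.
- env.read_camera(name): name is "side" or "top" or "wrist"; returns the picture (384x512x3 uint8, red, green, blue); there is no depth.
- env.get_calibration(name): a dict with "vfov" (degrees; the focal length in pixels is half the picture's height over the tangent of half this angle, whatever the lens; pixels are square), "cx", "cy" (the principal point, pixels), "dist_coeffs" ([k1, k2, p1, p2, k3] as OpenCV has them; the pictures are not rectified), "R" (3x3) and "t" (3): a world point X has camera coordinates R X + t. Camera axes: x right, y down, z forward; pixel columns grow to the right and rows downward; lengths in m; the calibration is good to about 2 mm. A picture is of the moment at which its call begins: read the wrist's pose just before it. get_calibration takes no time and is no camera call; for the wrist camera it gives the pose at the moment of the call.
A pose or a line that the arm cannot do raises env.PlanningError and nothing moves.
- env.finish_job(): hands the job in; it is judged then, once.
Readings, each from a call of its own:
- env.current_time(): time.
- env.current_q(): joint angles.
- env.current_qd(): joint speeds.
- env.current_joint_torque(): joint torques, N m.
- env.current_ee_pos(): TCP position.
- env.current_ee_rot(): TCP orientation.
- env.current_force(): force on the tool from outside, world axes, zero at the start.
- env.current_torque(): the same for the moment, N m.
- env.current_width(): finger opening in m.
- env.current_gripper_force(): force on a finger pad.
Only numpy, scipy, OpenCV 4.12 (cv2) and the standard library are available. Lean on these libraries where they do the work, as an engineer would, in place of code of your own. Each camera call takes 0.05 s, during which the arm holds its last target. There are 200 camera calls.

## Working session

There is one attempt and no reset: what is moved stays moved. The work goes in short steps, each a Python script; the robot and the scene stay as the last script left them, time stands still between calls to the robot, and variables do not carry over. Pictures are saved under pics/ and viewed, at most 10 in all, crops included, and the job is handed in when it is done.

```bash
mkdir -p pics; python3 - <<'E'
from cell import env
import cv2,numpy as np
ims=[]
for n in("side","top"):
    im=env.read_camera(n); cv2.imwrite(f"pics/{n}0.png",im[:,:,::-1])
    c=env.get_calibration(n);print(n,c["vfov"],c["cx"],c["cy"],c["dist_coeffs"],np.round(-c["R"].T@c["t"],3),np.round(c["R"],2).tolist())
print(env.pinch_z,env.current_time(),env.current_ee_rot(),env.current_width())
E
```

```text
side 43.64616119864366 252.94856307067622 191.31751493132668 [-0.0349915  0.         0.         0.         0.       ] [0.521 0.791 0.855] [[-1.0, 0.04, 0.01], [0.02, 0.68, -0.73], [-0.04, -0.73, -0.68]]
top 52.30711739105646 248.20407000539598 191.411842246208 [-0.0038805  0.         0.         0.         0.       ] [ 0.304 -0.016  1.024] [[-0.0, -1.0, 0.0], [-0.98, 0.0, -0.18], [0.18, -0.0, -0.98]]
0.0187 0.1 [-7.45948764e-04  9.74596408e-01  2.23967062e-01 -2.02135046e-04] 0.08534743842069759
```

View pics/top0.png

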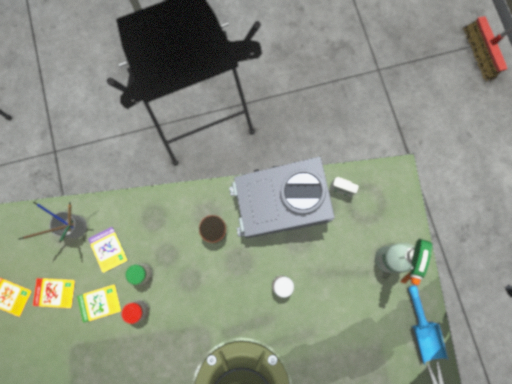

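View pics/side0.png

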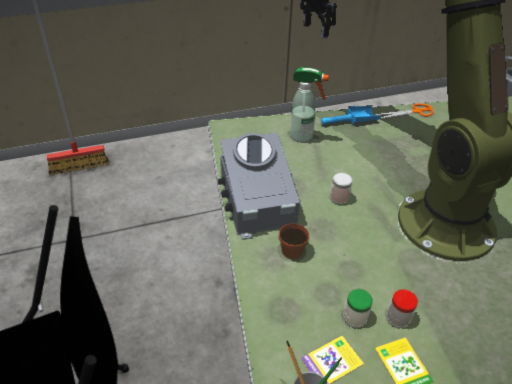

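The top view shows the case centred near (285,197) with the hinge to the left, the disc at (303,192), the pot at (212,229) and the meter at (345,186). In the side view the disc is at (255,151). Next I'll segment the disc and triangulate it.

```bash
cat > h.py <<'E'
import numpy as np,cv2
def K(c):
    f=192/np.tan(np.radians(c["vfov"]/2)); return np.array([[f,0,c["cx"]],[0,f,c["cy"]],[0,0,1.]])
def ray(c,px):
    u=cv2.undistortPoints(np.array([[px]],float),K(c),np.array(c["dist_coeffs"]))[0,0]
    R,t=np.array(c["R"]),np.array(c["t"]); d=R.T@[u[0],u[1],1]; return -R.T@t,d/np.linalg.norm(d)
def onz(c,px,z):
    o,d=ray(c,px); return o+d*(z-o[2])/d[2]
def tri(rays):
    A=sum(np.eye(3)-np.outer(d,d) for o,d in rays); b=sum((np.eye(3)-np.outer(d,d))@o for o,d in rays)
    p=np.linalg.solve(A,b); return p,[np.linalg.norm(np.cross(p-o,d)) for o,d in rays]
def proj(c,X):
    r,_=cv2.Rodrigues(np.array(c["R"])); return cv2.projectPoints(np.atleast_2d(X).astype(float),r,np.array(c["t"]),K(c),np.array(c["dist_coeffs"]))[0][:,0]
E
python3 - <<'E'
from cell import env
from h import *
R=[]
for n,roi in(("top",(260,160,90,60)),("side",(222,125,70,60))):
    im=cv2.imread(f"pics/{n}0.png"); x,y,w,h=roi; c=env.get_calibration(n)
    g=im[y:y+h,x:x+w].min(2); m=(g>165).astype(np.uint8)
    k,l,s,ce=cv2.connectedComponentsWithStats(m)
    print(n,[(s[i].tolist(),(ce[i]+[x,y]).round(1).tolist()) for i in range(1,k) if s[i][4]>15])
    cv2.imwrite(f"pics/{n}c.png",cv2.resize(im[y-15:y+h+30,x-40:x+w+20],None,fx=5,fy=5,interpolation=cv2.INTER_CUBIC))
a,b=cv2.imread("pics/topc.png"),cv2.imread("pics/sidec.png")
h=max(a.shape[0],b.shape[0]);a=cv2.copyMakeBorder(a,0,h-a.shape[0],0,0,0);b=cv2.copyMakeBorder(b,0,h-b.shape[0],0,0,0)
o=np.hstack([a,b]);print(o.shape);s=800/o.shape[1];cv2.imwrite("pics/cc.png",cv2.resize(o,None,fx=s,fy=s))
p,e=tri([ray(env.get_calibration("top"),(303,192.5)),ray(env.get_calibration("side"),(255,151))]);print(p,e)
for nm,px in(("pot",(212,229)),("meter",(345,186))):print(nm,onz(env.get_calibration("top"),px,.058))
E
```

```text
top [([0, 0, 74, 60, 2694], [293.0, 191.0]), ([73, 16, 17, 15, 172], [341.7, 182.8])]
side [([15, 13, 10, 23, 160], [242.6, 148.6]), ([40, 14, 10, 23, 159], [265.4, 149.6])]
(525, 1400, 3)
[ 0.46784003 -0.1459676   0.12165305] [np.float64(0.0008999340431237055), np.float64(0.0008999340431235353)]
pot [0.38702333 0.07198746 0.058     ]
meter [ 0.49503683 -0.26118514  0.058     ]
```

View pics/cc.png

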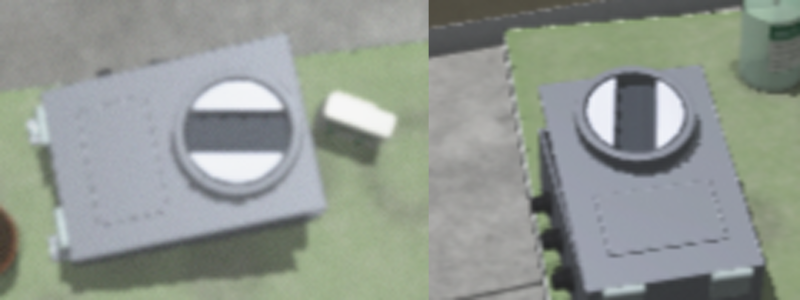

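The crop shows the disc with its slot running nearly along world y, the hinge tabs on the left, and the meter off the right end. The spray bottle stands near my straight path, so I'll lift first, close the fingers, and take a wrist view from above.

```bash
cat >> h.py <<'E'
def Q(psi): return [0,np.cos(psi/2),np.sin(psi/2),0]   # tool x at world angle psi, tool y at psi-90deg
E
python3 - <<'E'
from cell import env
from h import *
p=env.current_ee_pos(); env.move_straight([p[0],p[1],.40],v=.25)
env.set_gripper(0)
for ps in (0,-.5,-1,-1.5,-2,.5,np.pi,np.pi/2):
    q=env.solve_ik([.468,-.146,.36],Q(ps)); print(ps,None if q is None else np.round(q,2))
env.move_pose([.448,-.146,.36],Q(0))
c=env.get_calibration("wrist"); im=env.read_camera("wrist"); cv2.imwrite("pics/w1.png",im[:,:,::-1])
print(env.current_time(),env.current_width(),-c["R"].T@c["t"],c["vfov"],proj(c,[.468,-.146,.122]))
E
```

```text
0 [ 0.61  0.22 -0.46  1.6   0.1   1.34 -1.44]
-0.5 [ 0.52  0.22 -0.34  1.6   0.07  1.34 -1.91]
-1 [ 0.45  0.21 -0.26  1.6   0.06  1.34 -2.38]
-1.5 [ 0.39  0.21 -0.17  1.6   0.04  1.33 -2.86]
-2 [ 1.09  0.38 -1.22  1.59  0.36  1.42  2.55]
0.5 [ 0.67  0.23 -0.54  1.6   0.12  1.35 -0.96]
3.141592653589793 [ 0.94  0.29 -0.94  1.6   0.24  1.38  1.54]
1.5707963267948966 [ 0.79  0.25 -0.71  1.6   0.17  1.36  0.06]
3.4 2.3576064841543165e-05 [ 0.52899666 -0.14710879  0.50363271] 63.663094503413305 [[257.11843805 145.01985399]]
```

View pics/w1.png

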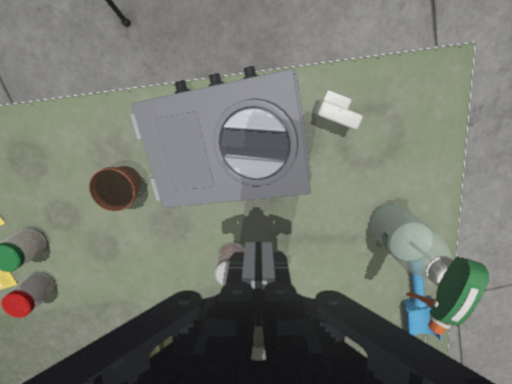

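The wrist view shows the disc at about (255,144), with the slot running from (222,138) to (290,150). The cover corners are near (136,103), (296,70), (310,193) and (165,207). From these I'll get the case yaw, cover angle and slot angle.

```bash
python3 - <<'E'
from cell import env
from h import *
from scipy.optimize import least_squares
im=cv2.imread("pics/w1.png"); c=env.get_calibration("wrist")
hsv=cv2.cvtColor(im,cv2.COLOR_BGR2HSV)
m=((hsv[...,1]<55)).astype(np.uint8); r=np.zeros_like(m); r[66:212,128:316]=1; m&=r
m=cv2.morphologyEx(m,cv2.MORPH_OPEN,np.ones((7,7)))
k,l,s,ce=cv2.connectedComponentsWithStats(m); i=l[180,200]; print("case",s[i])
h=cv2.convexHull(cv2.findContours((l==i).astype(np.uint8),0,1)[0][0])
print(cv2.approxPolyDP(h,8,True)[:,0].tolist())
# half-moons & slot
g=im.min(2); mm=((g>125)).astype(np.uint8); yy,xx=np.mgrid[:384,:512]; mm&=((xx-255)**2+(yy-144)**2<34**2).astype(np.uint8)
k,l,s,ce=cv2.connectedComponentsWithStats(mm)
b=[j for j in range(1,k) if s[j][4]>100]; print([(s[j].tolist(),ce[j].round(1)) for j in b], g[144,225:290:8],g[115,240:270:8])
E
```

```text
case [  128    66   188   146 27064]
[[315, 66], [315, 211], [131, 211], [128, 66]]
[([226, 111, 60, 20, 827], array([256.2, 121.3])), ([224, 154, 59, 24, 919], array([252.4, 165.4]))] [95 95 95 84 84 85 85 84 72] [199 198 179 181]
```

```bash
python3 - <<'E'
from cell import env
from h import *
c=env.get_calibration("wrist"); t=env.get_calibration("top"); s=env.get_calibration("side")
print("disc",tri([ray(c,(254.5,143)),ray(t,(303,192.5)),ray(s,(254.2,149.5))]))
a=lambda p,q:np.arctan2(*(q-p)[[1,0]])
A,B=onz(c,(165,207),.077),onz(c,(136,103),.077); print("hinge edge",A,B,a(A,B),np.linalg.norm(B-A))
D,E=onz(c,(310,193),.11),onz(c,(296,70),.11); print("far edge",D,E,a(D,E),np.linalg.norm(E-D), np.linalg.norm((A+B-D-E)/2))
P,N=onz(c,(252.4,165.4),.12),onz(c,(256.2,121.3),.12); print("slot normal angle",a(P,N), a(onz(c,(222,138),.115),onz(c,(290,150),.115))+np.pi/2)
for n,x in(("top",t),):
  A,B=onz(x,(232+2+6,235),.077),onz(x,(237,181),.077)
  D,E=onz(x,(332,218),.11),onz(x,(323,158),.11);print(a(A,B),a(D,E))
E
```

```text
disc (array([ 0.46936198, -0.14430602,  0.12676366]), [np.float64(0.0023085315237626543), np.float64(0.0033768692268114748), np.float64(0.0017542449631099903)])
hinge edge [ 0.3698415  -0.01022907  0.077     ] [0.51637651 0.0138966  0.077     ] 0.16317713596025568 0.1485077731179306
far edge [ 0.40185985 -0.21656517  0.11      ] [ 0.55447614 -0.19210835  0.11      ] 0.15889935596626015 0.15456346987118605 0.2117177785166752
slot normal angle -0.09126171157655964 -0.17570551907963683
0.05882225490489787 0.10967259693099773
```

Everything agrees: yaw is about 0.16, the cover about 0.18 rad ajar and the fastener about 0.28. The two hinge estimates differ by 2–3 mm. I'll go above the slot's outer half and take one close look.

```bash
cat >> h.py <<'E'
YAW=.16; AX=np.array([.4703,-.1506]); UY=np.array([-np.sin(YAW),np.cos(YAW)]); HINGE=AX+.155*UY
def tip(phi,z,r=.02,ax=AX):  # fastener angle phi -> tip in outer slot end, tool y along slot
    d=YAW-phi-np.pi/2; return [*(ax+r*np.array([np.cos(d),np.sin(d)])),z],Q(YAW-phi+np.pi)
E
python3 - <<'E'
from cell import env
from h import *
ax=HINGE-.151*UY
p,q=tip(.29,.30,ax=ax); env.move_pose(p,q)
p,q=tip(.29,.16,ax=ax); env.move_straight(p,q,v=.2)
c=env.get_calibration("wrist"); im=env.read_camera("wrist"); cv2.imwrite("pics/w2.png",im[:,:,::-1])
print(env.current_time(),env.current_ee_pos(),p,np.round(env.current_q(),2),env.current_force(),proj(c,[[*ax,.125],p,[p[0],p[1],.114]]))
E
```

```text
6.6667 [ 0.46797437 -0.16642671  0.16117032] [np.float64(0.4670700443211491), np.float64(-0.16648232874079327), 0.16] [ 0.91  0.5  -0.91  1.93  0.49  0.94  1.2 ] [ 0.60764929 -0.43593122  1.28558628] [[289.12332836 226.90081459]
 [257.47710402 254.4908836 ]
 [257.56942273 220.04869677]]
```

View pics/w2.png

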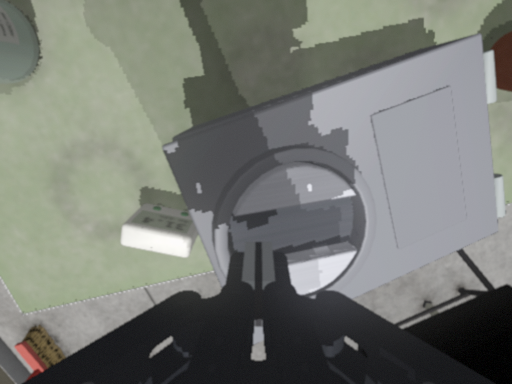

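The fingertips at (258,290) hang over the outer slot half. The upper slot edge runs (233,215)–(355,195), the lower top edge lies around (300,262)–(355,250), and the inner ring spans columns 228–368. I'll convert these edges to positions and enlarge a crop for the edges.

```bash
python3 - <<'E'
from cell import env
from h import *
c=env.get_calibration("wrist"); 
im=cv2.imread("pics/w2.png")[140:300,200:390]; cv2.imwrite("pics/w2c.png",cv2.resize(im,None,fx=3.7,fy=3.7,interpolation=cv2.INTER_CUBIC))
f=lambda *p:onz(c,p,.125)
U1,U2=f(233,215),f(355,195); L1,L2=f(300,262),f(355,250)
d=(U2-U1)/np.linalg.norm(U2-U1); n=np.array([-d[1],d[0]]) 
print("slot dir fast=",YAW-np.arctan2(d[1],d[0])+np.pi/2, "chord",np.linalg.norm(U2-U1),"mid",(U1+U2)/2,"widths",[(L-U1)[:2]@n for L in(L1,L2)])
print("axis assumed",HINGE-.151*UY, "side",-c["R"].T@c["t"])
E
```

```text
slot dir fast= 0.11548307066595576 chord 0.07618882539097671 mid [ 0.45564317 -0.14275527  0.125     ] widths [np.float64(-0.04048415147724603), np.float64(-0.03785376631249518)]
axis assumed [ 0.46966273 -0.14665109] side [ 0.38657207 -0.15578672  0.30460481]
```

View pics/w2c.png

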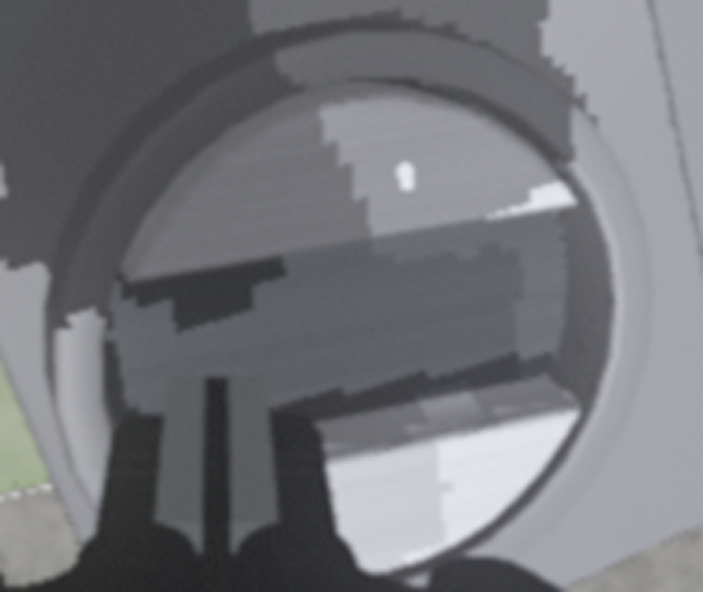

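```bash
python3 - <<'E'
from cell import env
from h import *
c=env.get_calibration("wrist")
for a in(.15,.18,.21):
    y=np.array([*UY*np.cos(a),-np.sin(a)]); x=np.array([np.cos(YAW),np.sin(YAW),0]); n=np.cross(x,y); O=np.array([*HINGE,.075])
    def f(px):
        o,d=ray(c,px); P=o+d*((.022-(o-O)@n)/(d@n)); return np.array([(P-O)@x,(P-O)@y])*1000
    U1,U2,L1,L2=map(f,[(232.4,215.7),(356.2,195.4),(287.8,264.9),(356.8,250.3)])
    an=lambda p,q:np.pi/2-np.arctan2(q[1]-p[1],q[0]-p[0])
    d=(U2-U1)/np.linalg.norm(U2-U1); m=np.array([d[1],-d[0]])
    print(a,"fast",an(U1,U2),an(L1,L2),"chord",np.linalg.norm(U2-U1),"w",(L1-U1)@m,(L2-U1)@m,"axis(cover xy)",(U1+U2)/2+m*18, "halfmoon corners mid",(U2+L2)/2-d*37.9)
E
```

```text
0.15 fast 0.17145137220029993 0.1412656556571359 chord 81.66763126127968 w 41.36047971057654 39.8759378271745 axis(cover xy) [   7.45439637 -151.52057552] halfmoon corners mid [   9.80493822 -149.3043871 ]
0.18 fast 0.18214543955923346 0.1588653107790683 chord 80.26554373106835 w 40.164171865493806 39.03490080924381 axis(cover xy) [   5.67454046 -152.93550371] halfmoon corners mid [   7.53756532 -151.19786892]
0.21 fast 0.19263787005032595 0.17622653175715364 chord 78.89121834008849 w 38.957169961264945 38.17180984685312 axis(cover xy) [   3.86798877 -154.503178  ] halfmoon corners mid [   5.22222401 -153.23244275]
```

```bash
python3 - <<'E'
from cell import env
from h import *
from scipy.spatial.transform import Rotation as Ro
c=env.get_calibration("wrist"); t=env.get_calibration("top"); s=env.get_calibration("side")
M=lambda q,p:np.block([[Ro.from_quat([q[1],q[2],q[3],q[0]]).as_matrix(),np.array(p)[:,None]],[np.zeros((1,3)),1]])
T2=M(env.current_ee_rot(),env.current_ee_pos()); T1=M(Q(0),[.448,-.146,.36])
W2=np.eye(4);W2[:3,:3]=c["R"];W2[:3,3]=c["t"]; W1=W2@T2@np.linalg.inv(T1)
C1=dict(c);C1["R"]=W1[:3,:3];C1["t"]=W1[:3,3]; print("cam1",-C1["R"].T@C1["t"])
r=[ray(C1,(254.5,143)),ray(c,(294.6,233)),ray(t,(303,192.5)),ray(s,(254.2,149.5))]
for k in([0,1],[0,1,2,3],[1,2],[1,3],[2,3]): p,e=tri([r[i] for i in k]); print(k,p,np.round(e,4), "axis cover-x",(p[:2]-HINGE)@[np.cos(YAW),np.sin(YAW)],(p[:2]-HINGE)@UY)
E
```

```text
cam1 [ 0.52980504 -0.14595888  0.5035999 ]
[0, 1] [ 0.47170368 -0.14297666  0.13089595] [0.0011 0.0011] axis cover-x 0.00260028611643132 -0.1476976672653722
[0, 1, 2, 3] [ 0.4700285  -0.14349784  0.12901362] [0.0021 0.0025 0.0045 0.0009] axis cover-x 0.0008634689389795199 -0.1479452956021156
[1, 2] [ 0.46367446 -0.1437491   0.1452091 ] [0.0017 0.0017] axis cover-x -0.005449445026618573 -0.14718103915271366
[1, 3] [ 0.4716941  -0.14368275  0.12910837] [0.0009 0.0009] axis cover-x 0.0024783406792198604 -0.14839320754354302
[2, 3] [ 0.46849296 -0.14567549  0.12607561] [0.0024 0.0024] axis cover-x -0.0009993966443918676 -0.14985049415386337
```

The views triangulate to a mouth height of 0.130, so the cover is about 0.215 rad ajar and the fastener about 0.19. The axis shifts 1.7 mm from my first value. I'll descend in steps and watch the force.

```bash
sed -i 's/AX=np.array(\[.4703,-.1506\])/AX=np.array([.4718,-.1498])/' h.py; python3 - <<'E'
from cell import env
from h import *
z=.16
while z>.078:
    z-=.006
    a=np.clip((z-.083)/.175,0,.215); p,q=tip(.19,z,ax=HINGE-(.155*np.cos(a)-.008*np.sin(a))*UY)
    env.move_straight(p,q,v=.05); F=env.current_force(); P=env.current_ee_pos()
    print(round(z,3),(1000*P).round(1),(1000*(P-p)).round(1),np.round(F,1),np.round(env.current_torque(),2))
    if abs(F[2])>20 or np.hypot(*F[:2])>12: break
im=env.read_camera("wrist"); cv2.imwrite("pics/w3.png",im[:,:,::-1]); print(env.current_time())
E
```

```text
0.154 [ 470.7 -164.6  154.7] [ 0.4 -0.   0.7] [-0.2  0.  -0.3] [0.02 0.01 0.05]
0.148 [ 470.1 -164.7  147.9] [-0.3 -0.1 -0.1] [ 0.2 -0.1  0.4] [-0.01  0.07 -0.05]
0.142 [ 470.1 -164.6  141.6] [-0.3  0.  -0.4] [ 0.1 -0.4 -0.7] [ 0.02 -0.02 -0.01]
0.136 [ 470.1 -164.6  135.6] [-0.3  0.  -0.4] [0.1 0.4 0.2] [0.02 0.04 0.02]
0.13 [ 470.1 -164.6  129.7] [-0.2  0.  -0.3] [ 0.3 -0.4  0.5] [-0.02 -0.04 -0.04]
0.124 [ 470.2 -164.6  123.7] [-0.2  0.  -0.3] [0.7 0.1 0.1] [ 0.01 -0.01 -0.01]
0.118 [ 470.3 -165.2  117.7] [-0.2 -0.  -0.3] [-0.  -0.2  0.5] [ 0.    0.02 -0.01]
0.112 [ 470.5 -166.4  111.7] [-0.2 -0.  -0.3] [-0.1 -0.8  0.6] [-0.04  0.    0.03]
0.106 [ 470.6 -167.5  105.7] [-0.2 -0.  -0.3] [0.5 0.2 0.3] [-0.02 -0.01  0.01]
0.1 [ 470.8 -168.3   99.7] [-0.2 -0.  -0.3] [ 1.  -0.6  1.4] [-0.01  0.   -0.01]
0.094 [ 471.  -169.    93.7] [-0.1 -0.  -0.3] [0.1 0.5 1. ] [-0.03 -0.04 -0.03]
0.088 [ 471.2 -169.5   87.8] [ 0.  -0.  -0.2] [0.2 0.2 1.1] [-0.03 -0.06  0.08]
0.082 [ 471.8 -169.8   82.8] [0.6 0.  0.8] [-0.8  0.1 13. ] [0.09 0.46 0.08]
0.076 [ 474.9 -169.9   81.6] [ 3.7 -0.1  5.6] [-11.    0.4  64.4] [0.06 2.48 0.18]
10.5
```

View pics/w3.png

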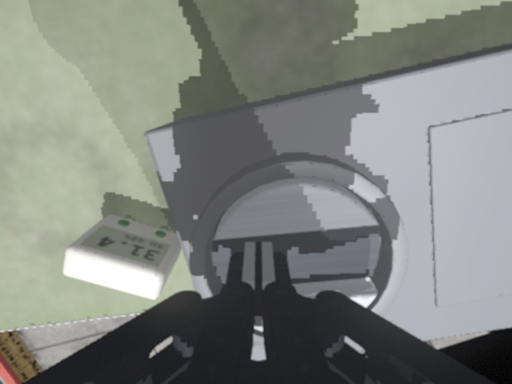

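The cover is shut: the fingertips are in the slot with the floor at about 82 mm. Next I'll ease the press to about 20 N and go round the circle, trimming z by force and watching the tangential force for the stop.

```bash
python3 - <<'E'
from cell import env
from h import *
z=.081; phi=.19
p,q=tip(phi,z); env.move_straight(p,q,v=.05); print(env.current_force())
while phi<2.3:
    phi+=.1; p,_=tip(phi,z); _,q=tip(np.clip(phi-.25,.19,1.571),z)
    env.move_straight(p,q,v=.03)
    F=env.current_force(); P=env.current_ee_pos(); d=YAW-phi-np.pi/2
    ft=F[:2]@[np.sin(d),-np.cos(d)]; fr=F[:2]@[np.cos(d),np.sin(d)]   # tangential along clockwise motion
    v=P[:2]-AX; ang=YAW-np.pi/2-np.arctan2(v[1],v[0])
    print(round(phi,2),"act",round(ang,2),"r",round(1000*np.hypot(*v),1),"z",(1000*P[2]).round(1),"ft",round(ft,1),"fr",round(fr,1),"fz",round(F[2],1))
    z+=np.clip((F[2]-20)/8500,-.001,.001)
    if ft<-35 or F[2]>60: break
print(env.current_time())
E
```

```text
[ 0.1550087  -0.29443425 17.77236647]
0.29 act 0.13 r 20.0 z 82.8 ft -2.8 fr 0.6 fz 15.2
0.39 act 0.17 r 19.9 z 82.7 ft -5.9 fr 1.0 fz 16.6
0.49 act 0.24 r 19.7 z 82.7 ft -5.6 fr 1.2 fz 19.0
0.59 act 0.35 r 19.5 z 82.6 ft -4.5 fr 1.0 fz 22.8
0.69 act 0.48 r 19.2 z 82.7 ft -3.8 fr 0.6 fz 20.2
0.79 act 0.6 r 19.0 z 82.7 ft -3.0 fr 1.0 fz 20.4
0.89 act 0.71 r 18.8 z 82.6 ft -2.7 fr 2.0 fz 20.8
0.99 act 0.83 r 18.7 z 82.6 ft -2.7 fr 1.7 fz 20.3
1.09 act 0.94 r 18.5 z 82.6 ft -2.0 fr 1.8 fz 21.3
1.19 act 1.06 r 18.3 z 82.7 ft -1.9 fr 1.1 fz 20.3
1.29 act 1.17 r 18.1 z 82.7 ft -2.0 fr 0.7 fz 20.7
1.39 act 1.29 r 18.0 z 82.7 ft -1.6 fr 0.2 fz 19.8
1.49 act 1.41 r 17.8 z 82.7 ft -0.4 fr 1.1 fz 20.8
1.59 act 1.52 r 17.7 z 82.7 ft -1.7 fr 0.9 fz 19.4
1.69 act 1.61 r 17.6 z 82.7 ft -2.8 fr -0.7 fz 20.3
1.79 act 1.7 r 17.4 z 82.7 ft -5.1 fr -0.3 fz 20.1
1.89 act -4.53 r 17.4 z 82.7 ft -8.2 fr -0.5 fz 18.3
1.99 act -4.49 r 17.3 z 82.7 ft -10.9 fr -2.2 fz 21.8
2.09 act -4.39 r 17.4 z 82.7 ft -12.0 fr -3.4 fz 20.7
2.19 act -4.38 r 17.4 z 82.7 ft -16.6 fr -4.8 fz 19.8
2.29 act -4.37 r 17.3 z 82.6 ft -21.3 fr -7.7 fz 21.9
2.39 act -4.37 r 17.3 z 82.7 ft -24.7 fr -10.6 fz 22.1
16.25
```

The finger stalled at 1.91 rad with the tangential force rising. That equals 1.571 plus the 7 mm of play, so the fastener is at its stop. I'll centre in the slot, lift clear and check.

```bash
python3 - <<'E'
from cell import env
from h import *
_,q=tip(1.571,0)
p,_=tip(1.75,.0815); env.move_straight(p,q,v=.05); print(env.current_force(),env.current_ee_pos()-p)
for z in(.12,.30): p,_=tip(1.7,z); env.move_straight(p,q,v=.1 if z<.2 else .25); print(env.current_force())
p=[.40,-.15,.34]; env.move_straight(p,q,v=.2); env.wait(.5)
c=env.get_calibration("wrist"); a=env.read_camera("wrist"); b=env.read_camera("side")[90:270,190:340]
s=cv2.resize(b,(320,384)); o=np.hstack([a,s])[:,:,::-1]; o=cv2.resize(o,(800,369)); cv2.imwrite("pics/end.png",o)
print(env.current_time(),env.current_force(),o.shape)
E
```

```text
[ 0.50581024 -1.55479646 15.50095026] [ 0.00192971 -0.00096734  0.00132083]
[-0.36900174  0.58528124  0.27969079]
[-0.64058968  0.35728541  0.16748783]
19.125 [ 0.10997113 -0.61306237  0.86650724] (369, 800, 3)
```

View pics/end.png

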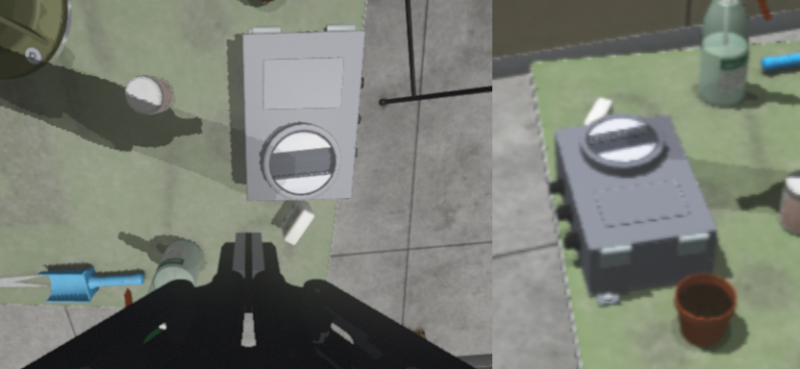

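The end view shows the cover shut, the slot roughly parallel to the hinge line at about (301,162), and the pot and meter in place. The slot's right end looks slightly raised, so I'll measure its angle before handing in.

```bash
python3 - <<'E'
from cell import env
from h import *
c=env.get_calibration("wrist"); im=env.read_camera("wrist")[:,:,::-1]
k=512/(800*512/832); X=lambda u,v:(u*832/800,v*384/369)
cx,cy=X(301,162); g=im.min(2); yy,xx=np.mgrid[:384,:512]; D=(xx-cx)**2+(yy-cy)**2<30**2
# slot floor is the dark part inside the disc
for th in(105,120,135):
    m=((g<th)&D).astype(np.uint8); kk,l,s,ce=cv2.connectedComponentsWithStats(m); j=1+np.argmax(s[1:,4])
    ys,xs=np.nonzero(l==j)
    top=[(x,ys[xs==x].min()) for x in range(int(cx)-20,int(cx)+21) if (xs==x).any()]; bot=[(x,ys[xs==x].max()) for x in range(int(cx)-20,int(cx)+21) if (xs==x).any()]
    out=[]
    for e in(top,bot):
        vx,vy,x0,y0=cv2.fitLine(np.array(e,np.float32),cv2.DIST_HUBER,0,.01,.01).ravel()
        A,B=[onz(c,(x0+t*vx,y0+t*vy),.09) for t in(-20,20)]; v=B-A
        out.append(round(((YAW-np.arctan2(v[1],v[0])+np.pi/2)%np.pi),3))
    print(th,s[j].tolist(),out)
F=lambda u,v,z:onz(c,X(u,v),z)
for A,B,z in(((245,33),(363,31),.078),((247,200),(352,198),.078)):
    v=F(*B,z)-F(*A,z); print("case edge yaw",np.arctan2(v[1],v[0]),np.linalg.norm(v))
E
```

```text
105 [284, 159, 38, 27, 542] [np.float64(2.379), np.float64(1.407)]
120 [284, 155, 60, 31, 1473] [np.float64(1.482), np.float64(1.439)]
135 [284, 154, 60, 33, 1549] [np.float64(1.465), np.float64(1.459)]
case edge yaw 0.17477971565507716 0.14406318768465154
case edge yaw 0.18011321372080968 0.15268768499584748
```

It reads about 1.48, short of 1.571. Floor friction probably dragged the fastener back a little during the pressed retreat. I'll re-enter above the floor, push to the stop against the wall only, back off without pressing and lift.

```bash
python3 - <<'E'
from cell import env
from h import *
_,q=tip(1.571,0)
for z,v in((.30,.2),(.12,.2),(.0905,.05)): p,_=tip(1.571,z); env.move_straight(p,q,v=v)
print(env.current_force(),env.current_time()); z=.0905
for phi in np.arange(1.67,2.5,.08):
    p,_=tip(phi,z); env.move_straight(p,q,v=.04)
    F=env.current_force(); P=env.current_ee_pos(); d=YAW-phi-np.pi/2; v=P[:2]-AX
    ft=F[:2]@[np.sin(d),-np.cos(d)]
    print(round(phi,2),round((YAW-np.pi/2-np.arctan2(v[1],v[0]))%(2*np.pi),2),round(1000*np.hypot(*v),1),round(ft,1),round(F[2],1))
    if ft<-18 or F[2]>15: break
p,_=tip(1.75,z); env.move_straight(p,q,v=.04); print(env.current_force())
p,_=tip(1.75,.12); env.move_straight(p,q,v=.1)
p,_=tip(1.75,.30); env.move_straight(p,q,v=.25)
env.move_straight([.40,-.15,.34],q,v=.2); env.wait(.3)
c=env.get_calibration("wrist"); im=env.read_camera("wrist")[:,:,::-1]
cx,cy=301*1.04,162*1.04; g=im.min(2); yy,xx=np.mgrid[:384,:512]; D=(xx-cx)**2+(yy-cy)**2<30**2
for th in(120,135):
    m=((g<th)&D).astype(np.uint8); kk,l,s,ce=cv2.connectedComponentsWithStats(m); j=1+np.argmax(s[1:,4]); ys,xs=np.nonzero(l==j); out=[]
    for f in(np.min,np.max):
        e=[(x,f(ys[xs==x])) for x in range(int(cx)-20,int(cx)+21) if (xs==x).any()]
        vx,vy,x0,y0=cv2.fitLine(np.array(e,np.float32),cv2.DIST_HUBER,0,.01,.01).ravel()
        A,B=[onz(c,(x0+t*vx,y0+t*vy),.09) for t in(-20,20)]; v=B-A; out.append(round((YAW-np.arctan2(v[1],v[0])+np.pi/2)%np.pi,3))
    print(th,s[j].tolist(),out)
print(env.current_time(),env.current_force())
E
```

```text
[ 0.13385836 -0.55282861 -0.63184616] 21.4417
1.67 1.68 19.9 0.4 0.2
1.75 1.74 20.0 -0.9 0.6
1.83 1.79 19.7 -4.4 0.3
1.91 1.87 19.2 -6.1 -0.7
1.99 1.88 19.2 -10.0 -1.5
2.07 1.89 19.2 -13.3 -0.9
2.15 1.9 19.2 -17.0 -0.2
2.23 1.9 19.1 -19.1 0.8
[-0.73142937  0.31635325  0.18445379]
120 [284, 157, 60, 28, 1476] [np.float64(1.57), np.float64(1.536)]
135 [284, 157, 60, 28, 1553] [np.float64(1.551), np.float64(1.531)]
25.9667 [0.23307502 0.69120794 0.09217973]
```

The fastener now reads about 1.55, at its stop, and the arm is clear, so I'm handing in.

```bash
python3 -c "
from cell import env
print(env.finish_job())"
```

```text
the job is handed in; nothing more can be done
None
```

I pressed the cover shut, turned the fastener to its stop (camera reading about 1.55 rad), moved the arm clear and handed the job in at about 26 s; no verdict was returned, and the pot and meter looked unmoved.

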